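Put the bench tools back in their inlay tiles

ROBOT

A 6-joint arm with a two-finger parallel gripper is mounted at the origin on a cart in front of the work surface, level with it; the furniture and walls round the work are solid. World frame = base frame: x ahead of the robot, y to its left, z up, the work surface at z = 0. Lengths are in m, angles in rad, forces in N, time in s.
With the tool pointing down it reaches from about 0.25 to 0.775 m from the base axis. Payload 4 kg.
Tool frame: the origin (TCP) lies at the very end of the fingers, on their centre line; the grasp point (between the pads) lies 19 mm behind it (robot.hold_point_z is the distance from the TCP to the grasp point, in m); z points along the fingers, y is the line along which they close (so a half turn about z gives the same grasp; the last joint's range is limited). The gripper opens to 94 mm and grips with 3 to 60 N. Pads are 16 mm wide; open, the fingers measure 119 mm over their backs; the gripper's body (75 mm by 177 mm) begins 78 mm behind the grasp point.
Start: joints at [-1.217, 0.087, 1.371, -0, 1.684, -0.103], TCP at [0.243, -0.494, 0.206] pointing down, gripper open.
Joint ranges: [-3.1, 3.1], [-0.76, 2.03], [0.27, 2.55], [-1.08, 4.22], [0.17, 2.65], [-2.57, 2.57]. Speed limits (rad/s): [2.79, 2.79, 3.14, 3.14, 3.14, 3.14].

INTERFACE

Orientations are given as [roll, pitch, yaw] about the fixed x, y, z axes, in that order (R = Rz(yaw) Ry(pitch) Rx(roll)).
In Python, from bench import robot gives the robot as it stands.
- The arm moves only by the tool carry_out, never from a script. Its argument "steps" is a list of rows, each a list of 3 entries, a list of its own where there are three numbers: the shift along the tool's x, y, z in m, then the turn about the tool's z in units of 10 degrees (1.0 is 10 degrees), then the closure, from -1 (fully open) to 1 (shut). In form: [[[tx, ty, tz], roll, jaw], ...]. A call has 1 to 10 rows; each row is the pose to reach, as a shift and turn from the pose commanded when the call began, along the tool's axes at that moment; what a row does not reach only later rows make up. A row lasts 1/8 s, in which the tool goes at most 62.5 mm and 10.7 degrees, less where a joint would pass 70% of its speed; a pose out of reach is approached as far as the arm can. A call with a gripper value outside its range is refused whole. The fingers move at their own pace and stop on an object; the grip force is fixed at half the most. Time passes only in rows, so rows that repeat a pose let the fingers close. It gives the time, the measured TCP pose, the force, the opening and the grip force at its end, in the units of the state.
- robot.get_obs(): the state, without advancing time (a new reading comes with each control period).
- robot.snapshot(name): name is "side" or "top" or "wrist"; returns a dict with "image" (480x640x3 uint8, red, green, blue), "z_map" (480x640 float32, m along the optical axis (not along the pixel's ray), 0 where there is no reading), "mtx" (3x3 intrinsics, pixels), "R" (3x3) and "t" (3): a world point X has camera coordinates R X + t. Camera axes: x right, y down, z forward; pixel columns grow to the right and rows downward; lengths in m; the calibration is good to about 2 mm. A picture is of the moment at which its call begins.
- robot.close_job(): hands the job in; it is judged then, once.
The state is a dict: "time": time; "joint_positions": joint angles; "qvel": joint speeds; "joint_torque": joint torques, N m; "tool_pos": TCP position; "ee_rot": TCP orientation; "wrist_force": force on the tool from outside, world axes, zero at the start; "wrist_torque": the same for the moment, N m; "width": finger opening in m; "finger_force": force on a finger pad.
Only numpy, scipy, OpenCV 4.12 (cv2) and the standard library are available. Lean on these libraries where they do the work, as an engineer would, in place of code of your own. Each camera call takes 0.05 s, during which the arm holds its last target. There are 200 camera calls.

TASK

Put the pincers, the sanding block, the folding rule and the pencil away, each into the black-and-blue inlay tile whose pocket is cut for it, lying flat on the blue floor inside the rim and centred in the pocket; the pincers go jaws first into the narrowed end, with their handles either side of the island. Leave the pale wood block where it lies.

Things in the scene. Friction and masses are not known exactly. Their poses are not given: they have to be found in the camera images.
- pincers: pincers with red handles and grey jaws, lying flat, 61 x 201 x 16 mm, 0.3 kg. Origin: centre of its underside; y along its length, x across, z up. Jaw end y = -100 mm, handle ends y = +100 mm. Both arms are 14 mm high and 60 mm over the outsides, parallel at y = 15..80: grasp them there, near y = 22, across x. Gap between handles 28 mm from y = 15 to the ends.
- pincers_jaw (a point): point in the pincers' jaws, 85 mm from the pincers' origin towards -y, 8 mm up; axes as the pincers
- sanding_block: cork-brown sanding block, 64 x 112 x 34 mm, 0.11 kg. Origin: centre of its underside; y along its length, x across, z up. Grasp across x (64 mm). Either way round is right.
- folding_rule: yellow folded rule, 18 x 235 x 16 mm, 0.09 kg. Origin: centre of its underside; y along its length, x across, z up. Grasp across x (17 mm). Either way round is right.
- pencil: flat red carpenter's pencil, 17 x 163 x 8 mm, 0.02 kg. Origin: centre of its underside; y along its length, x across, z up. Grasp across x (16 mm). Either way round is right.
- tile_pincers: fixed inlay tile: blue floor 3 mm above the bench, black rim 5 mm higher. Origin: pocket centre, on the bench; y along its length, x across. Tile 101x245, pocket 75x219, at the jaw end (y -62 to -109) narrowed to 54 by black fillers; black island 12 wide at y 38 to 90 goes between the handles. Scoop at y = -8..52, open to the tile's edge. Pincers' origin over it, same y direction.
- tile_block: fixed inlay tile: blue floor 3 mm above the bench, black rim 5 mm higher. Origin: pocket centre, on the bench; y along its length, x across. Tile 106 x 156 mm, short wide pocket 80 x 130 mm for the sanding block. Finger scoop through the long rims at y = -26..26 mm, open to the tile's edge. 
- tile_rule: fixed inlay tile: blue floor 3 mm above the bench, black rim 5 mm higher. Origin: pocket centre, on the bench; y along its length, x across. Tile 60 x 277 mm, longest narrow pocket 34 x 251 mm for the folding rule. Finger scoop through the long rims at y = -26..26 mm, open to the tile's edge. 
- tile_pencil: fixed inlay tile: blue floor 3 mm above the bench, black rim 5 mm higher. Origin: pocket centre, on the bench; y along its length, x across. Tile 59 x 207 mm, shorter narrow pocket 33 x 181 mm for the pencil. Finger scoop through the long rims at y = -26..26 mm, open to the tile's edge. 
- pale_block: loose pale straight-grained wood block, 75 x 140 x 32 mm, a bystander to be left alone. Origin: centre of its underside; y along its length, x across, z up. 

How it is judged:
By the outcome, as a careful person would: the job done as asked, in the order asked, and still so for the second after the job is handed in, with the robot touching nothing.
It also fails if it takes over 112 s, if anything falls off the work surface, if the arm or the gripper's body presses on something with over 40 N, if the wrist force passes 120 N, or if a joint passes its speed limit or range.

## Working session

There is one attempt and no reset: what is moved stays moved. The work goes in short steps, Python scripts to look and compute and a tool call to move; the robot and the scene stay as the last step left them, time stands still between calls to the robot, and variables do not carry over. Pictures are saved under pics/ and viewed, at most 14 in all, crops included, and the job is handed in when it is done.

Besides the shell and the picture viewer there is one more tool, called after "Emit:" in YAML: its name, and indented under it one key for each argument. carry_out: Moves the arm, as the interface text tells. Its arguments: {"type":"object","properties":{"steps":{"type":"array","items":{"type":"array"}}},"required":["steps"]}

```bash
mkdir -p pics; ls
python3 - <<'E'
from bench import robot
import cv2
for n in ("top","side"):
    s=robot.snapshot(n); cv2.imwrite(f"pics/{n}0.png",s["image"][:,:,::-1])
    print(n,s["mtx"].tolist(),s["R"].round(3).tolist(),s["t"])
o=robot.get_obs(); print(o)
E
```

```text
pics
top [[442.85256274275343, 0.0, 326.1338530640241], [0.0, 442.85256274275343, 249.0407075325507], [0.0, 0.0, 1.0]] [[0.027, -0.999, -0.024], [-0.99, -0.023, -0.142], [0.142, 0.028, -0.99]] [-0.02023973  0.51104304  0.92340858]
side [[437.93641410173035, 0.0, 321.5521593709728], [0.0, 437.93641410173035, 236.91479963748316], [0.0, 0.0, 1.0]] [[-0.943, -0.332, -0.002], [-0.206, 0.59, -0.781], [0.26, -0.736, -0.625]] [0.49671    0.13893554 0.97330025]
{'time': 0.1, 'joint_positions': array([-1.21710919e+00,  8.79163327e-02,  1.37210072e+00,  1.68334020e-05,
        1.68358735e+00, -1.03114218e-01]), 'qvel': array([-0.00145382, -0.00239746, -0.00284081, -0.00087557, -0.00096552,
        0.00139225]), 'joint_torque': array([ 2.43407565e-03, -3.41255128e+01, -3.03299546e+01,  7.18633784e-02,
        3.04032303e-02, -1.09226410e-04]), 'tool_pos': array([ 0.24241752, -0.49314863,  0.20440318]), 'ee_rot': array([-3.13959332e+00, -2.23713122e-04,  4.56803008e-01]), 'wrist_force': array([-0.59804885,  0.32594424,  0.42385453]), 'wrist_torque': array([ 0.00874696, -0.00822955, -0.00238202]), 'finger_force': 0.0, 'width': 0.09400997157630388}
```

View pics/top0.png

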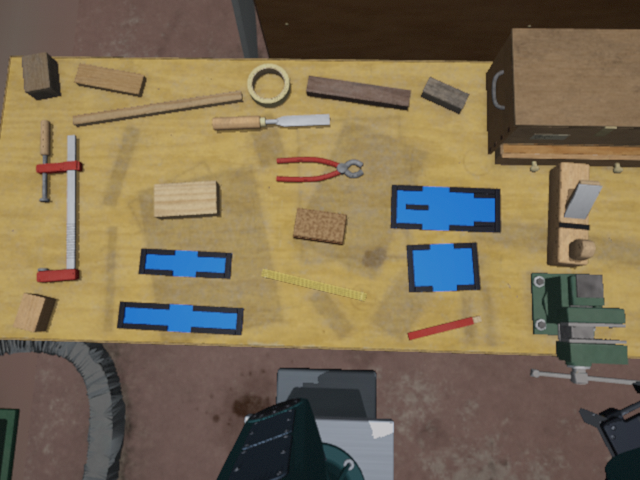

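View pics/side0.png

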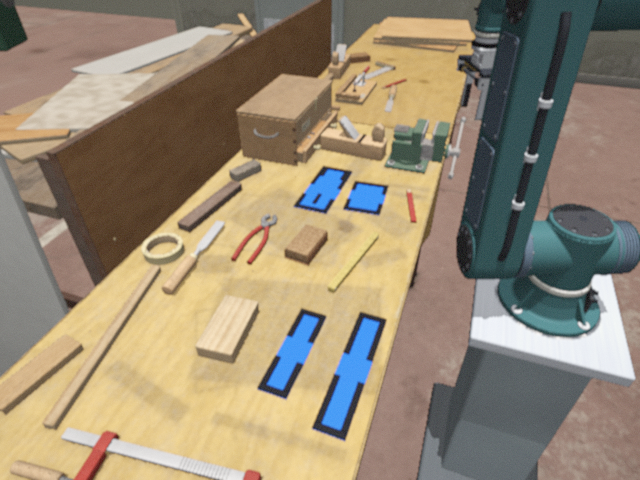

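Top view: pincers at (320,170), jaws to the right. Sanding block (320,226), rule (313,284), pencil (443,328), pale block (186,199). Tiles: pincers (445,208), block (443,267), pencil (185,264), rule (180,318). The pincers tile's narrow end is to the right.

```bash
cat > h.py <<'E'
import numpy as np, cv2
from bench import robot
def world(s,px,z):
    px=np.atleast_2d(px).astype(float)
    d=np.c_[px,np.ones(len(px))]@np.linalg.inv(s["mtx"]).T@s["R"]
    c=-s["R"].T@s["t"]
    return c+d*((z-c[2])/d[:,2])[:,None]
def masks(img):
    h,S,v=[c.astype(int) for c in cv2.split(cv2.cvtColor(img,cv2.COLOR_RGB2HSV))]
    return dict(blue=(h>95)&(h<125)&(S>150)&(v>80), dark=(v<60), red=((h<6)|(h>174))&(S>140)&(v>90),
      yellow=(h>22)&(h<34)&(S>150)&(v>150), grey=(S<60)&(v>90), brown=(h>6)&(h<18)&(S>110)&(v<190))
def rect(s,m,box,z):
    x0,y0,x1,y1=box
    k=np.zeros(m.shape,np.uint8); k[y0:y1,x0:x1]=m[y0:y1,x0:x1]
    n,l,st,_=cv2.connectedComponentsWithStats(cv2.morphologyEx(k,cv2.MORPH_CLOSE,np.ones((3,3))))
    ys,xs=np.nonzero(l==1+st[1:,4].argmax())
    w=world(s,np.c_[xs,ys],z)[:,:2]
    (c,sz,_)=r=cv2.minAreaRect((w*1000).astype(np.float32)); b=cv2.boxPoints(r)
    e=[b[1]-b[0],b[2]-b[1]]; e=max(e,key=np.linalg.norm)
    a=np.degrees(np.arctan2(e[1],e[0])); a=(a+180)%180
    return np.round(c,1),np.round(sorted(sz),1),round(float(a),1)
E
python3 - <<'E'
from h import *
s=robot.snapshot("top"); m=masks(s["image"]); t=m["blue"]|m["dark"]
for n,k,b,z in [("tp",t,(380,178,510,238),.008),("tb",t,(400,238,490,298),.008),("tpen",t,(130,242,240,284),.008),("trule",t,(110,296,250,340),.008),
 ("pinc",m["red"]|m["grey"],(265,145,375,190),.013),("pincred",m["red"],(265,145,375,190),.013),("pencil",m["red"],(400,310,490,345),.008),("rule",m["yellow"],(255,262,370,305),.016),("sand",m["brown"],(285,200,355,250),.03)]:
    print(n,*rect(s,k,b,z))
w=robot.snapshot("wrist"); cv2.imwrite("pics/w0.png",w["image"][:,:,::-1]); print(w["mtx"],w["R"].round(3),w["t"])
o=robot.get_obs()
c=cv2.resize(s["image"][145:345,255:515,::-1],None,fx=3,fy=3,interpolation=cv2.INTER_CUBIC); cv2.imwrite("pics/c0.png",c)
E
```

```text
tp [ 614.5 -271.4] [ 98.7 240.3] 88.8
tb [ 481.7 -264.4] [102.2 153.1] 93.5
tpen [476.1 308.4] [ 56.  204.3] 88.5
trule [355.5 310.8] [ 57.3 274.8] 88.7
pinc [698.8  13.7] [ 56.8 194.6] 91.1
pincred [678.1  38.7] [ 17.4 142. ] 97.2
pencil [ 348.6 -257.9] [ 13.8 142.4] 105.4Traceback (most recent call last):
  File "<stdin>", line 5, in <module>
  File "h.py", line 16, in rect
    ys,xs=np.nonzero(l==1+st[1:,4].argmax())
                          ~~~~~~~~~~~~~~~^^
ValueError: attempt to get argmax of an empty sequence
```

Run:
```python
from h import *
s=robot.snapshot("top"); hsv=cv2.cvtColor(s["image"],cv2.COLOR_RGB2HSV)
for n,p in dict(rule=(303,281),ruleR=(340,290),bench=(380,300),sand=(320,215),sandb=(320,240)).items(): print(n,hsv[p[1]-1:p[1]+2,p[0]-1:p[0]+2].reshape(-1,3).tolist())
w=robot.snapshot("wrist"); cv2.imwrite("pics/w0.png",w["image"][:,:,::-1]); print(w["mtx"],w["R"].round(3),w["t"])
c=cv2.resize(s["image"][145:345,255:515,::-1],None,fx=3,fy=3,interpolation=cv2.INTER_CUBIC); cv2.imwrite("pics/c0.png",c)
```

```text
rule [[24, 130, 173], [25, 124, 181], [25, 121, 187], [24, 128, 175], [25, 125, 179], [25, 122, 186], [24, 128, 170], [24, 125, 177], [25, 123, 186]]
ruleR [[25, 125, 173], [24, 125, 177], [25, 124, 179], [25, 125, 177], [25, 128, 176], [25, 126, 176], [24, 125, 174], [24, 126, 172], [25, 126, 172]]
bench [[21, 118, 181], [21, 118, 183], [21, 114, 181], [21, 119, 176], [21, 117, 178], [21, 113, 176], [21, 119, 170], [21, 116, 169], [21, 112, 168]]
sand [[16, 104, 155], [16, 99, 159], [17, 104, 155], [17, 104, 154], [16, 103, 156], [16, 108, 147], [16, 105, 156], [16, 104, 155], [16, 108, 144]]
sandb [[14, 126, 103], [14, 124, 111], [14, 118, 112], [12, 136, 94], [13, 137, 97], [13, 133, 92], [15, 124, 64], [13, 128, 64], [14, 130, 63]]
[[376.21798982   0.         324.05410036]
 [  0.         376.21798982 245.85865194]
 [  0.           0.           1.        ]] [[ 0.44  -0.898 -0.003]
 [-0.869 -0.427  0.251]
 [-0.226 -0.108 -0.968]] [-0.54936214 -0.02542696  0.39085443]
```

View pics/c0.png

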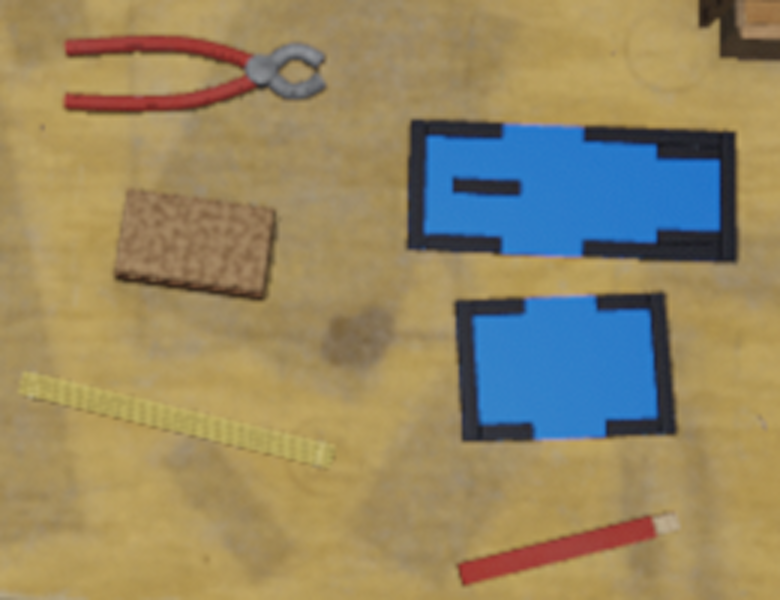

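```bash
cat >> h.py <<'E'
def goto(x,y,z,yaw):
    o=robot.get_obs(); p=np.array(o["tool_pos"]); yw=np.degrees(o["ee_rot"][2]); a=np.radians(yw)
    dy=(yaw-yw+90)%180-90; d=np.array([x,y,z])-p
    print("t",round(o["time"],2),"at",(p*1000).round(1),"yaw",round(yw,1),"F",np.round(o["wrist_force"],1),"w",round(o["width"],4))
    print("shift mm",np.round([(d[0]*np.cos(a)+d[1]*np.sin(a))*1e3,(d[0]*np.sin(a)-d[1]*np.cos(a))*1e3,-d[2]*1e3],1),"roll",round(-dy/10,2),"rows>=",round(np.linalg.norm(d)/.0625,1))
E
python3 - <<'E'
from h import *
s=robot.snapshot("top")
def W(p,z): return world(s,(np.array(p)+.5)/3-.5+[255,145],z)[:,:2]*1000
q=W([(130,189),(275,209),(266,290),(116,270)],.034); 
def fin(n,q):
    c=q.mean(0); e1=(q[0]+q[3]-q[1]-q[2])/2; e2=(q[0]+q[1]-q[2]-q[3])/2
    print(n,c.round(1),np.linalg.norm(e1).round(1),np.linalg.norm(e2).round(1),np.degrees(np.arctan2(e1[1],e1[0])).round(1))
fin("sand",q); fin("rule",W([(24,372),(336,442),(330,468),(19,394)],.016))
q=W([(458,565),(676,513),(679,530),(463,586)],.008); fin("pencil",q)
q=W([(65,38),(326,42),(326,98),(65,108)],.014); fin("pinc",q)
m=masks(s["image"]);
goto(.690,.036,.12,91)
E
```

```text
sand [565.8   7.1] 108.9 60.8 83.4
rule [435.8  18.9] 233.9 17.9 78.5
pencil [ 350.1 -266.9] 161.5 13.7 105.3
pinc [699.6  12.7] 198.3 49.6 91.7
t 0.3 at [ 242.5 -493.4  205.1] yaw 26.2 F [-0.3  0.7  0.4] w 0.0942
shift mm [ 635.1 -277.8   85.1] roll -6.48 rows>= 11.2
```

Run:
```python
from h import *
s=robot.snapshot("top"); Z=s["z_map"]
v,u=np.mgrid[0:480,0:640]; P=np.stack([(u-s["mtx"][0,2])/s["mtx"][0,0]*Z,(v-s["mtx"][1,2])/s["mtx"][0,0]*Z,Z],-1)
P=(P-s["t"])@s["R"]
for n,b in dict(vise=(525,265,630,385),plane=(545,160,605,270),box=(488,25,640,165)).items():
    q=P[b[1]:b[3],b[0]:b[2]].reshape(-1,3); q=q[(q[:,2]>.03)]; print(n,q.min(0).round(3),q.max(0).round(3))
```

```text
vise [ 0.249 -0.588  0.03 ] [ 0.49  -0.034  0.986]
plane [ 0.376 -0.612  0.03 ] [ 0.718 -0.034  0.986]
box [ 0.376 -0.689  0.03 ] [ 0.946 -0.034  0.986]
```

Emit:
carry_out:
  steps:
    - [[0.06,-0.026,-0.015],-0.6,-1]
    - [[0.12,-0.052,-0.015],-1.3,-1]
    - [[0.18,-0.079,-0.015],-2,-1]
    - [[0.24,-0.105,-0.015],-2.7,-1]
    - [[0.3,-0.131,-0.015],-3.4,-1]
    - [[0.36,-0.157,0],-4.1,-1]
    - [[0.42,-0.184,0],-4.8,-1]
    - [[0.48,-0.21,0],-5.5,-1]
    - [[0.54,-0.236,0],-6.2,-1]
    - [[0.6,-0.262,0],-6.6,-1]

```text
time: 1.6
tool_pos: [0.6457, -0.0168, 0.2055]
ee_rot: [3.141, 0.0, 1.611]
wrist_force: [0.5, -0.0, 0.9]
width: 0.0941
finger_force: 0.0
```

Run:
```python
from h import *
goto(.690,.036,.15,91.5)
```

```text
t 1.6 at [645.7 -16.8 205.5] yaw 92.3 F [ 0.5 -0.   0.9] w 0.0941
shift mm [50.9 46.4 55.5] roll 0.08 rows>= 1.4
```

Emit:
carry_out:
  steps:
    - [[0.025,0.028,0.028],0.08,-1]
    - [[0.051,0.055,0.055],0.08,-1]
    - [[0.051,0.055,0.055],0.08,-1]
    - [[0.051,0.055,0.055],0.08,-1]

```text
time: 2.1
tool_pos: [0.6975, 0.034, 0.151]
ee_rot: [3.142, 0.001, 1.595]
wrist_force: [-0.3, -0.4, 1.5]
width: 0.0942
finger_force: 0.0
```

Run:
```python
from h import *
w=robot.snapshot("wrist"); cv2.imwrite("pics/w1.png",w["image"][:,:,::-1])
m=masks(w["image"]); print(rect(w,m["red"]|m["grey"],(0,0,640,480),.012))
goto(.699,.035,.004,91.5)
```

```text
(array([814.3,  74.6]), array([ 25.7, 161.1]), 93.4)
t 2.15 at [697.7  33.6 152.1] yaw 91.3 F [ 0.1  0.2 -0. ] w 0.0937
shift mm [  1.4   1.3 148.1] roll -0.02 rows>= 2.4
```

View pics/w1.png

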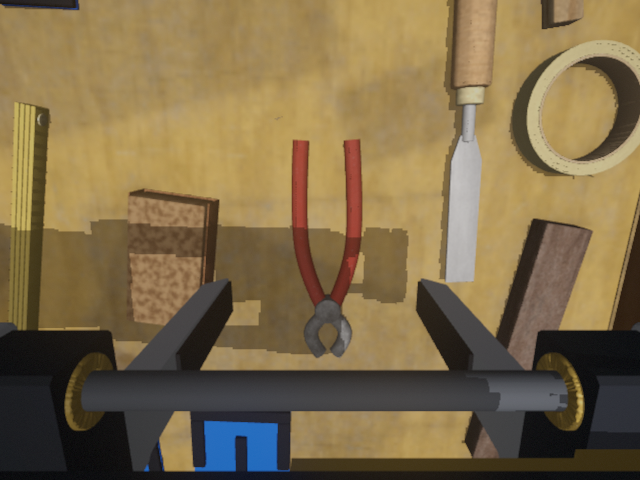

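Wrist view: pincers at columns 292–361, rows 140–357, jaws down at (328,330), centred between the fingers at (232,283) and (418,283).

Run:
```python
from h import *
w=robot.snapshot("wrist")
m=masks(w["image"]);print(rect(w,m["red"]|m["grey"],(285,130,370,362),.012),rect(w,m["red"],(285,130,370,362),.012))
print(world(w,[(292,140),(361,140),(328,357),(292,220),(361,220)],.013).round(4).tolist())
```

```text
(array([717.5,  39.3]), array([ 24.2, 148.5]), 83.6) (array([719.3,  42.2]), array([ 19.5, 142.6]), 86.7)
[[0.6704, 0.1122, 0.013], [0.7265, 0.1134, 0.013], [0.7046, -0.0843, 0.013], [0.6705, 0.0462, 0.013], [0.7296, 0.0475, 0.013]]
```

Emit:
carry_out:
  steps:
    - [[0.002,0.003,0.05],-0.05,-1]
    - [[0.002,0.003,0.1],-0.05,-1]
    - [[0.002,0.003,0.13],-0.05,-1]
    - [[0.002,0.003,0.147],-0.05,-1]
    - [[0.002,0.003,0.147],-0.05,-1]
    - [[0.002,0.003,0.147],-0.05,1]
    - [[0.002,0.003,0.147],-0.05,1]
    - [[0.002,0.003,0.147],-0.05,1]
    - [[0.002,0.003,0.147],-0.05,1]
    - [[0.002,0.003,0.147],-0.05,1]

```text
time: 3.45
tool_pos: [0.7006, 0.0367, 0.0042]
ee_rot: [3.141, -0.0, 1.603]
wrist_force: [-0.7, 0.1, 1.6]
width: 0.059
finger_force: 30.0
```

Emit:
carry_out:
  steps:
    - [[0,0,-0.04],0,1]
    - [[0,0,-0.08],0,1]
    - [[-0.05,-0.015,-0.08],0.1,1]
    - [[-0.1,-0.03,-0.08],0.2,1]
    - [[-0.15,-0.045,-0.08],0.3,1]
    - [[-0.2,-0.06,-0.08],0.3,1]
    - [[-0.25,-0.07,-0.08],0.3,1]
    - [[-0.282,-0.077,-0.08],0.3,1]
    - [[-0.282,-0.077,-0.08],0.3,1]
    - [[-0.282,-0.077,-0.08],0.3,1]

```text
time: 4.7
tool_pos: [0.6324, -0.2469, 0.0824]
ee_rot: [-3.14, -0.002, 1.551]
wrist_force: [-0.1, 0.0, -2.3]
width: 0.059
finger_force: 30.0
```

Run:
```python
from h import *
w=robot.snapshot("wrist"); cv2.imwrite("pics/w2.png",w["image"][:,:,::-1])
goto(.615,-.249,.007,88.8)
```

```text
t 4.75 at [ 632.7 -246.5   82.7] yaw 88.9 F [-0.1  0.4 -3.8] w 0.0589
shift mm [ -2.9 -17.6  75.7] roll 0.01 rows>= 1.2
```

View pics/w2.png

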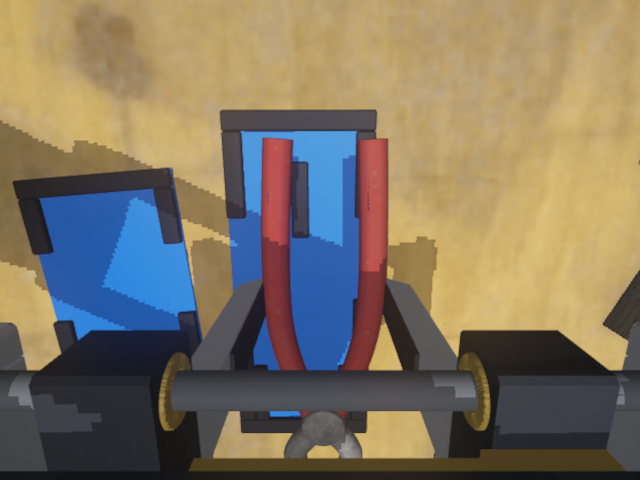

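Wrist view: pincers held straight, handle ends (277,140),(374,140), jaw hub (325,430). Tile outer top edge (221,110)–(377,110), bottom edge (242,432)–(366,432).

Run:
```python
from h import *
w=robot.snapshot("wrist")
t=world(w,[(221,110),(377,110),(242,432),(366,432)],.008)[:,:2]*1000
p=world(w,[(277,140),(374,140),(292,220),(262,140),(388,140)],.0925)[:,:2]*1000
hub=world(w,[(325,430)],.09)[:,:2]*1000
print(t.round(1),p.round(1),hub.round(1)); print("tile c",t.mean(0),"top/bot mids",(t[0]+t[1])/2,(t[2]+t[3])/2,"handle end mid",(p[0]+p[1])/2)
```

```text
[[ 569.2 -148.8]
 [ 668.5 -150.8]
 [ 564.7 -391.2]
 [ 663.5 -392.9]] [[ 614.2 -170. ]
 [ 656.1 -170.8]
 [ 619.3 -205.2]
 [ 607.7 -169.9]
 [ 662.2 -171. ]] [[ 632.1 -320.5]]
tile c [ 616.47493569 -270.92340344] top/bot mids [ 618.83815308 -149.80606234] [ 614.11171829 -392.04074455] handle end mid [ 635.16936964 -170.44159269]
```

Emit:
carry_out:
  steps:
    - [[-0.0015,-0.017,0],0.0,1]
    - [[-0.0015,-0.017,0.03],0.0,1]
    - [[-0.0015,-0.017,0.055],0.0,1]
    - [[-0.0015,-0.017,0.068],0.0,1]
    - [[-0.0015,-0.017,0.074],0.0,1]
    - [[-0.0015,-0.017,0.075],0.0,1]
    - [[-0.0015,-0.017,0.075],0.0,1]

```text
time: 5.68
tool_pos: [0.6166, -0.2493, 0.0098]
ee_rot: [3.14, 0.001, 1.551]
wrist_force: [-0.0, -0.3, -2.6]
width: 0.0587
finger_force: 30.0
```

Emit:
carry_out:
  steps:
    - [[0,-0.001,0.0025],0,1]
    - [[0,-0.001,0.0025],0,1]
    - [[0,-0.001,0.0025],0,-0.6]
    - [[0,-0.001,0.0025],0,-0.7]
    - [[0,-0.001,0.0025],0,-0.7]
    - [[0,-0.001,0.0025],0,-0.7]
    - [[0,-0.001,-0.04],0,-0.7]
    - [[0,-0.001,-0.09],0,-0.7]
    - [[0,-0.001,-0.09],0,-0.7]
    - [[0,-0.001,-0.09],0,-0.7]

```text
time: 6.92
tool_pos: [0.6144, -0.2488, 0.098]
ee_rot: [-3.141, -0.0, 1.551]
wrist_force: [0.1, -0.6, 0.2]
width: 0.0796
finger_force: 0.0
```

Run:
```python
from h import *
w=robot.snapshot("wrist"); cv2.imwrite("pics/w3.png",w["image"][:,:,::-1])
goto(.566,.008,.14,83.4)
```

```text
t 6.97 at [ 613.8 -248.5   96.7] yaw 88.9 F [-0.4 -0.2 -1.2] w 0.0802
shift mm [255.5 -52.8 -43.3] roll 0.55 rows>= 4.2
```

View pics/w3.png

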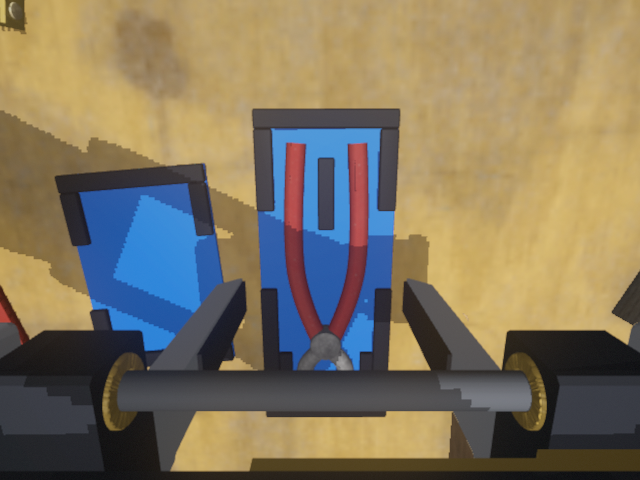

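Pincers are flat in the pocket, island (326,193) midway between the handles (305, 348). Next the sanding block.

Emit:
carry_out:
  steps:
    - [[0.05,-0.01,-0.043],0.2,-1]
    - [[0.1,-0.02,-0.043],0.4,-1]
    - [[0.15,-0.03,-0.043],0.55,-1]
    - [[0.2,-0.04,-0.043],0.55,-1]
    - [[0.2555,-0.053,-0.043],0.55,-1]
    - [[0.2555,-0.053,-0.043],0.55,-1]
    - [[0.2555,-0.053,-0.043],0.55,-1]

```text
time: 7.85
tool_pos: [0.5661, 0.0072, 0.1399]
ee_rot: [-3.139, 0.001, 1.455]
wrist_force: [0.0, 0.2, 0.0]
width: 0.0936
finger_force: 0.0
```

Run:
```python
from h import *
w=robot.snapshot("wrist"); cv2.imwrite("pics/w4.png",w["image"][:,:,::-1])
goto(.566,.008,.012,83.4)
```

```text
t 7.9 at [566.4   6.6 140.2] yaw 83.3 F [-0.4 -1.1 -0.2] w 0.0937
shift mm [  1.3  -0.6 128.2] roll -0.01 rows>= 2.1
```

View pics/w4.png

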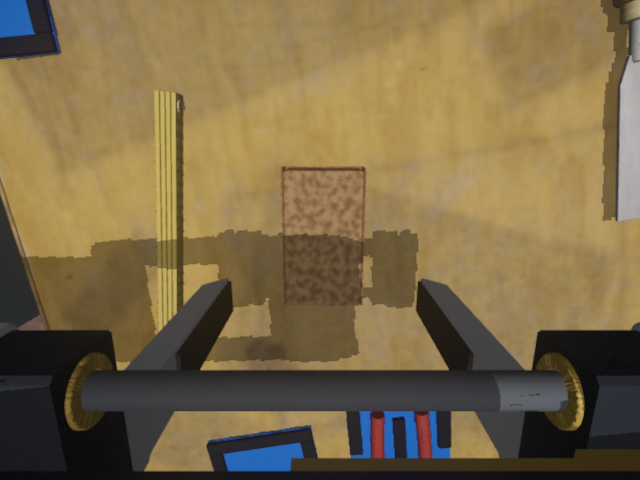

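Block top at (283–365, 169–304), midway between the fingers and parallel.

Run:
```python
from h import *
w=robot.snapshot("wrist")
q=world(w,[(283,169),(365,169),(362,304),(286,304)],.034)*1000
print(q.round(1)[:,:2],q.mean(0))
```

```text
[[543.   67.6]
 [603.4  60.5]
 [591.3 -46.6]
 [529.8 -39.5]] [566.86413686  10.48240515  34.        ]
```

Emit:
carry_out:
  steps:
    - [[0.001,0,0.05],0,-1]
    - [[0.001,0,0.1],0,-1]
    - [[0.001,0,0.132],0,-1]
    - [[0.001,0,0.132],0,-1]
    - [[0.001,0,0.132],0,1]
    - [[0.001,0,0.132],0,1]
    - [[0.001,0,0.132],0,1]
    - [[0.001,0,0.132],0,1]
    - [[0.001,0,0.132],0,1]

```text
time: 9.07
tool_pos: [0.5676, 0.0085, 0.0109]
ee_rot: [3.14, 0.0, 1.455]
wrist_force: [-0.2, -0.2, 5.9]
width: 0.0638
finger_force: 30.0
```

Run:
```python
from h import *
goto(.482,-.2640,.08,93.5)
```

```text
t 9.07 at [567.6   8.5  10.9] yaw 83.4 F [-0.2 -0.2  5.9] w 0.0638
shift mm [-280.6  -53.6  -69.1] roll -1.01 rows>= 4.7
```

Emit:
carry_out:
  steps:
    - [[0,0,-0.04],0,1]
    - [[-0.04,-0.008,-0.069],0,1]
    - [[-0.09,-0.018,-0.069],-0.3,1]
    - [[-0.14,-0.027,-0.069],-0.6,1]
    - [[-0.19,-0.037,-0.069],-0.9,1]
    - [[-0.24,-0.046,-0.069],-1.0,1]
    - [[-0.2805,-0.0535,-0.069],-1.0,1]
    - [[-0.2805,-0.0535,-0.069],-1.0,1]
    - [[-0.2805,-0.0535,-0.069],-1.0,1]

```text
time: 10.2
tool_pos: [0.4813, -0.2632, 0.078]
ee_rot: [-3.141, -0.001, 1.63]
wrist_force: [0.5, -0.2, -1.2]
width: 0.0635
finger_force: 30.0
```

Run:
```python
from h import *
w=robot.snapshot("wrist"); cv2.imwrite("pics/w5.png",w["image"][:,:,::-1])
goto(.482,-.2640,.014,93.5)
```

```text
t 10.25 at [ 481.5 -262.8   78.1] yaw 93.4 F [-0.   0.4 -1. ] w 0.0637
shift mm [-1.2  0.4 64.1] roll -0.01 rows>= 1.0
```

View pics/w5.png

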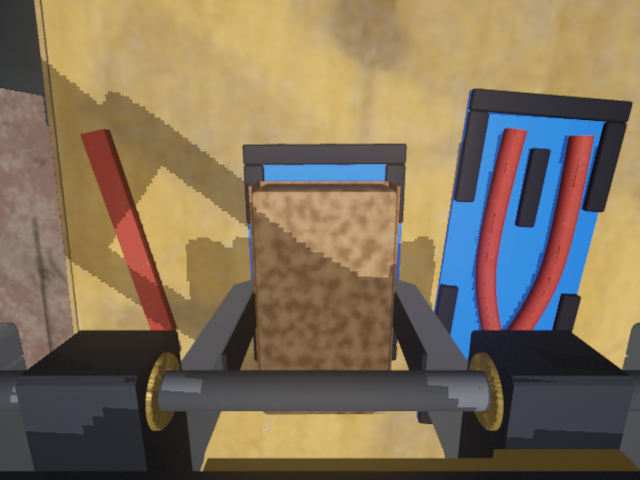

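Block centred over its tile (block columns 252–398, tile 243–406). Lower it.

Emit:
carry_out:
  steps:
    - [[-0.001,0.0005,0.035],0,1]
    - [[-0.001,0.0005,0.055],0,1]
    - [[-0.001,0.0005,0.063],0,1]
    - [[-0.001,0.0005,0.066],0,1]
    - [[-0.001,0.0005,0.066],0,1]
    - [[-0.001,0.0005,0.066],0,-0.8]
    - [[-0.001,0.0005,0.066],0,-0.8]
    - [[-0.001,0.0005,0.066],0,-0.8]
    - [[-0.001,0.0005,0.02],0,-0.8]
    - [[-0.001,0.0005,-0.03],0,-0.8]

```text
time: 11.5
tool_pos: [0.4812, -0.2645, 0.1084]
ee_rot: [-3.139, -0.002, 1.629]
wrist_force: [0.2, -0.6, -0.2]
width: 0.0846
finger_force: 0.0
```

Run:
```python
from h import *
s=robot.snapshot("top"); cv2.imwrite("pics/t6.png",s["image"][:,:,::-1])
goto(.436,.019,.12,78.5)
```

```text
t 11.55 at [ 485.2 -267.2  117.7] yaw 93.4 F [ 1.6 -1.7  4.7] w 0.0846
shift mm [288.5 -32.3  -2.3] roll 1.49 rows>= 4.6
```

Emit:
carry_out:
  steps:
    - [[0.05,-0.006,0],0.5,-0.8]
    - [[0.1,-0.012,0],1.0,-0.8]
    - [[0.15,-0.018,0],1.5,-0.5]
    - [[0.2,-0.024,0],1.5,-0.3]
    - [[0.25,-0.03,0],1.5,-0.3]
    - [[0.287,-0.035,0],1.5,-0.3]
    - [[0.287,-0.035,0],1.5,-0.3]
    - [[0.287,-0.035,0],1.5,-0.3]

```text
time: 12.55
tool_pos: [0.4304, 0.0191, 0.1085]
ee_rot: [3.141, 0.001, 1.368]
wrist_force: [0.3, 0.1, 0.2]
width: 0.0613
finger_force: 0.0
```

Run:
```python
from h import *
w=robot.snapshot("wrist"); cv2.imwrite("pics/w6.png",w["image"][:,:,::-1])
goto(.436,.019,.005,78.5)
```

```text
t 12.6 at [430.4  18.8 108.5] yaw 78.3 F [-0.3 -1.   0.1] w 0.0612
shift mm [  1.4   5.4 103.5] roll -0.02 rows>= 1.7
```

View pics/w6.png

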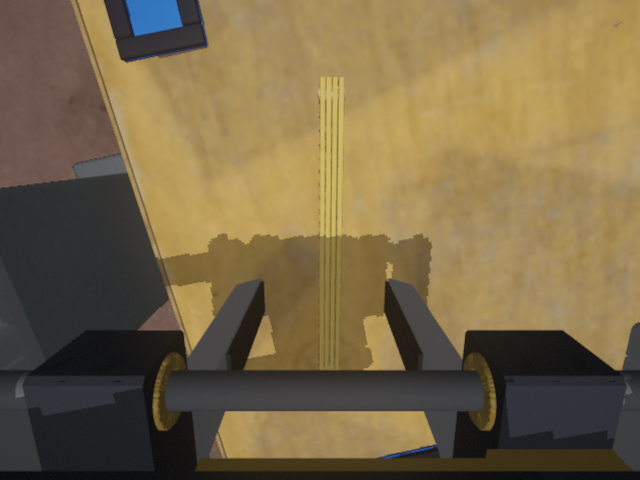

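Rule: far end (320–344, 77), runs straight down to (320–341, 365).

Run:
```python
from h import *
w=robot.snapshot("wrist")
q=world(w,[(320,77),(344,77),(341,360),(320,360)],.016)*1000
a=(q[0]+q[1])/2;b=(q[2]+q[3])/2;d=(a-b)/np.linalg.norm(a-b)
print(a,b,np.degrees(np.arctan2(d[1],d[0])),a-d*117.5)
```

```text
[460.04513374 133.84803147  16.        ] [416.98324803 -73.19154289  16.        ] 78.25063866816686 [436.1185103   18.80992174  16.        ]
```

Emit:
carry_out:
  steps:
    - [[0.001,0.0055,0.04],0,-0.3]
    - [[0.001,0.0055,0.08],0,-0.3]
    - [[0.001,0.0055,0.1045],0,-0.3]
    - [[0.001,0.0055,0.1045],0,-0.3]
    - [[0.001,0.0055,0.1045],0,1]
    - [[0.001,0.0055,0.1045],0,1]
    - [[0.001,0.0055,0.1045],0,1]
    - [[0.001,0.0055,0.1045],0,1]
    - [[0.001,0.0055,0.1045],0,1]
    - [[0.001,0.0055,0.1045],0,1]

```text
time: 13.9
tool_pos: [0.4357, 0.0195, 0.0042]
ee_rot: [3.141, 0.0, 1.368]
wrist_force: [-0.6, 0.2, 0.9]
width: 0.0158
finger_force: 30.0
```

Run:
```python
from h import *
goto(.3555,.311,.07,88.7)
```

```text
t 13.9 at [435.7  19.5   4.2] yaw 78.4 F [-0.6  0.2  0.9] w 0.0158
shift mm [ 269.4 -137.3  -65.8] roll -1.03 rows>= 5.0
```

Emit:
carry_out:
  steps:
    - [[0,0,-0.04],0,1]
    - [[0.03,-0.015,-0.066],-0.2,1]
    - [[0.085,-0.043,-0.066],-0.5,1]
    - [[0.14,-0.071,-0.066],-0.8,1]
    - [[0.195,-0.099,-0.066],-1.03,1]
    - [[0.245,-0.125,-0.066],-1.03,1]
    - [[0.2695,-0.137,-0.066],-1.03,1]
    - [[0.2695,-0.137,-0.066],-1.03,1]
    - [[0.2695,-0.137,-0.066],-1.03,1]
    - [[0.2695,-0.137,-0.066],-1.03,1]

```text
time: 15.15
tool_pos: [0.3562, 0.3099, 0.0698]
ee_rot: [-3.141, 0.001, 1.546]
wrist_force: [0.5, 0.0, -2.3]
width: 0.0157
finger_force: 30.0
```

Run:
```python
from h import *
w=robot.snapshot("wrist"); cv2.imwrite("pics/w7.png",w["image"][:,:,::-1])
goto(.3555,.311,.0073,88.7)
```

```text
t 15.2 at [356.2 310.   69.9] yaw 88.6 F [-0.2  0.3 -0.9] w 0.0159
shift mm [ 1.  -0.8 62.6] roll -0.01 rows>= 1.0
```

View pics/w7.png

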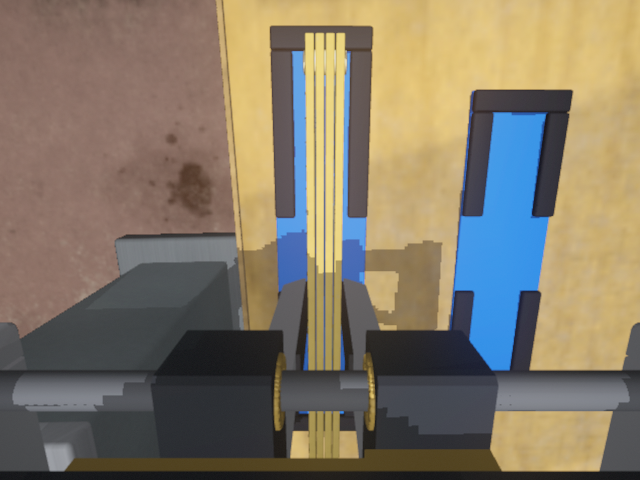

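Rule (305–345, centre 325) over its tile (271–373, centre 322): about 1 mm to correct.

Emit:
carry_out:
  steps:
    - [[0.0005,-0.0015,0.035],0,1]
    - [[0.0005,-0.0015,0.052],0,1]
    - [[0.0005,-0.0015,0.061],0,1]
    - [[0.0005,-0.0015,0.063],0,1]
    - [[0.0005,-0.0015,0.063],0,1]
    - [[0.0005,-0.0015,0.063],0,0.2]
    - [[0.0005,-0.0015,0.063],0,0.2]
    - [[0.0005,-0.0015,0.063],0,0.2]
    - [[0.0005,-0.0015,0.02],0,0.2]
    - [[0.0005,-0.0015,-0.02],0,0.2]

```text
time: 16.45
tool_pos: [0.354, 0.3114, 0.0907]
ee_rot: [-3.141, 0.001, 1.548]
wrist_force: [0.6, 0.5, -0.3]
width: 0.0376
finger_force: 0.0
```

Run:
```python
from h import *
w=robot.snapshot("wrist"); cv2.imwrite("pics/w8.png",w["image"][:,:,::-1])
goto(.350,-.267,.11,105.3)
```

```text
t 16.5 at [357.3 313.7  97.3] yaw 88.7 F [1.4 1.8 3.1] w 0.0377
shift mm [-580.7    6.1  -12.7] roll -1.66 rows>= 9.3
```

View pics/w8.png

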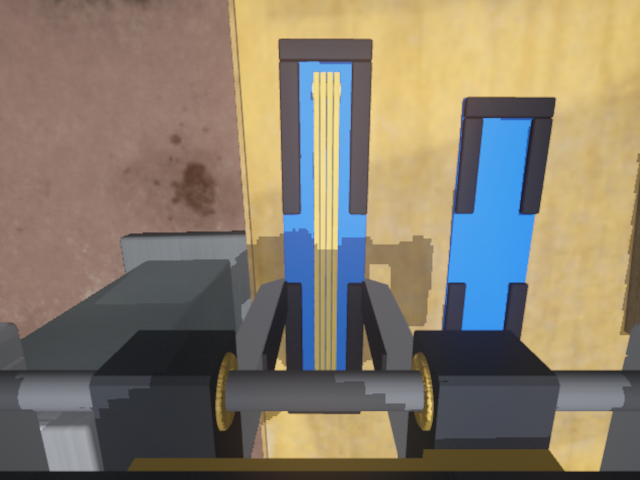

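Rule lies flat and centred in its pocket (313–341 in 300–352). Now the pencil.

Emit:
carry_out:
  steps:
    - [[-0.06,0,-0.015],-0.2,0.2]
    - [[-0.12,0.001,-0.015],-0.4,0.2]
    - [[-0.18,0.002,-0.015],-0.6,0.2]
    - [[-0.24,0.003,-0.015],-0.8,0.2]
    - [[-0.3,0.004,-0.015],-1.0,0.2]
    - [[-0.36,0.005,-0.015],-1.2,0.2]
    - [[-0.42,0.006,-0.015],-1.4,0.2]
    - [[-0.48,0.006,-0.015],-1.66,0.2]
    - [[-0.54,0.007,-0.015],-1.66,0.2]
    - [[-0.579,0.007,-0.015],-1.66,0.2]

```text
time: 17.75
tool_pos: [0.3475, -0.2701, 0.1051]
ee_rot: [3.141, 0.001, 1.835]
wrist_force: [0.0, 0.3, 0.2]
width: 0.0374
finger_force: 0.0
```

Emit:
carry_out:
  steps:
    - [[0,0,0],0,0.2]
    - [[0,0,0],0,0.2]

```text
time: 18.0
tool_pos: [0.3478, -0.2667, 0.1047]
ee_rot: [-3.142, -0.001, 1.837]
wrist_force: [-0.4, 0.0, 0.4]
width: 0.0376
finger_force: 0.0
```

Run:
```python
from h import *
w=robot.snapshot("wrist"); cv2.imwrite("pics/w9.png",w["image"][:,:,::-1])
goto(.350,-.267,.004,105.3)
```

```text
t 18.05 at [ 347.9 -266.3  104.9] yaw 105.3 F [-0.5 -0.5 -0.2] w 0.0376
shift mm [ -1.2   1.8 100.9] roll 0.0 rows>= 1.6
```

View pics/w9.png

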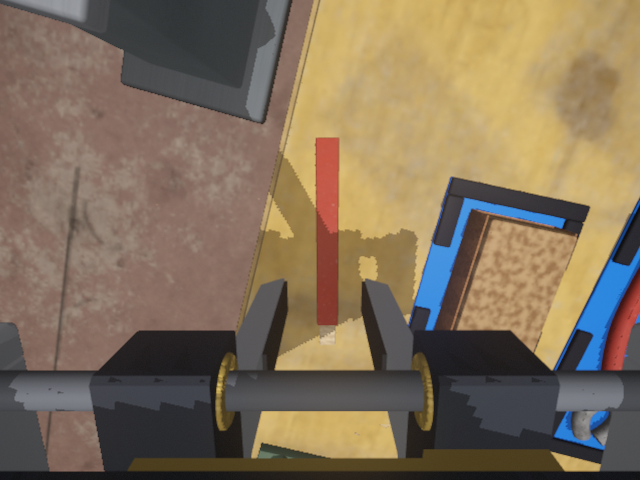

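Pencil from (327,138) to tip (328,343), between the fingers; the sanding block is inside its rim.

Run:
```python
from h import *
w=robot.snapshot("wrist")
q=world(w,[(327.5,138),(328,344)],.008)*1000
c=q.mean(0); print(q,c,np.linalg.norm(q[0]-q[1])); goto(c[0]/1000,c[1]/1000,.003,105.3)
```

```text
[[ 329.53739947 -188.72878777    8.        ]
 [ 372.59121736 -343.36658027    8.        ]] [ 351.06430841 -266.04768402    8.        ] 160.51940101829794
t 18.1 at [ 348.1 -266.2  105. ] yaw 105.4 F [ 0.1 -0.8  0.4] w 0.0375
shift mm [ -0.7   2.9 102. ] roll 0.01 rows>= 1.6
```

Emit:
carry_out:
  steps:
    - [[-0.001,0.0025,0.04],0,0.2]
    - [[-0.001,0.0025,0.08],0,0.2]
    - [[-0.001,0.0025,0.102],0,0.2]
    - [[-0.001,0.0025,0.102],0,0.2]
    - [[-0.001,0.0025,0.102],0,1]
    - [[-0.001,0.0025,0.102],0,1]
    - [[-0.001,0.0025,0.102],0,1]
    - [[-0.001,0.0025,0.102],0,1]
    - [[-0.001,0.0025,0.06],0,1]
    - [[-0.001,0.0025,0.02],0,1]

```text
time: 19.35
tool_pos: [0.3501, -0.2675, 0.0855]
ee_rot: [-3.141, -0.001, 1.837]
wrist_force: [-0.0, -0.8, -0.1]
width: 0.0163
finger_force: 30.0
```

Emit:
carry_out:
  steps:
    - [[0,0,0],0,1]
    - [[0,0,0],0,1]

```text
time: 19.6
tool_pos: [0.3501, -0.2674, 0.0842]
ee_rot: [-3.141, -0.001, 1.837]
wrist_force: [-1.0, 0.9, -0.8]
width: 0.0163
finger_force: 30.0
```

Run:
```python
from h import *
goto(.4765,.309,.085,88.5)
```

```text
t 19.6 at [ 350.1 -267.4   84.2] yaw 105.3 F [-1.   0.9 -0.8] w 0.0163
shift mm [522.8 273.7  -0.8] roll 1.68 rows>= 9.4
```

Emit:
carry_out:
  steps:
    - [[0.052,0.027,0],0.2,1]
    - [[0.105,0.055,0],0.4,1]
    - [[0.157,0.082,0],0.6,1]
    - [[0.21,0.11,0],0.8,1]
    - [[0.262,0.137,0],1.0,1]
    - [[0.315,0.165,0],1.2,1]
    - [[0.367,0.192,0],1.4,1]
    - [[0.42,0.22,0],1.68,1]
    - [[0.475,0.249,0],1.68,1]
    - [[0.523,0.2735,0],1.68,1]

```text
time: 20.85
tool_pos: [0.4756, 0.3104, 0.0823]
ee_rot: [-3.138, 0.002, 1.545]
wrist_force: [0.6, -0.4, 0.2]
width: 0.0163
finger_force: 30.0
```

Emit:
carry_out:
  steps:
    - [[0,0,0.02],0,1]
    - [[0,0,0.02],0,1]
    - [[0,0,0.02],0,1]

```text
time: 21.22
tool_pos: [0.4761, 0.308, 0.064]
ee_rot: [-3.14, 0.001, 1.543]
wrist_force: [-0.7, -0.1, 0.2]
width: 0.0164
finger_force: 30.0
```

Run:
```python
from h import *
w=robot.snapshot("wrist"); cv2.imwrite("pics/w10.png",w["image"][:,:,::-1])
goto(.4765,.309,.006,88.5)
```

```text
t 21.27 at [476.6 308.1  64.8] yaw 88.4 F [0.5 0.4 0.2] w 0.016
shift mm [ 0.9 -0.1 58.8] roll -0.01 rows>= 0.9
```

View pics/w10.png

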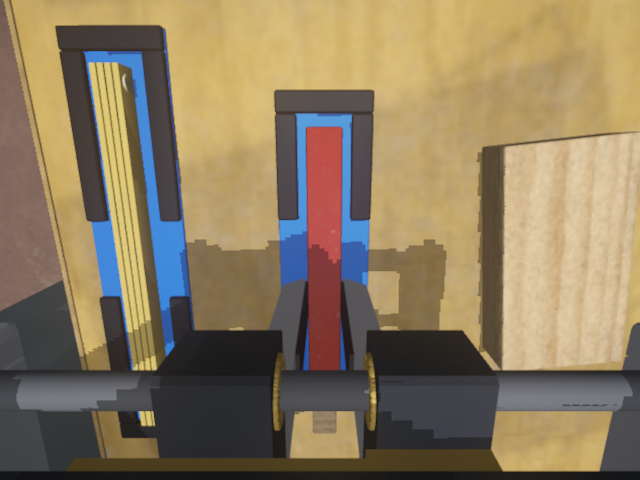

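Pencil (306–342) centred over the pencil tile (275–374). Lower it.

Emit:
carry_out:
  steps:
    - [[0,-0.0005,0.035],0,1]
    - [[0,-0.0005,0.05],0,1]
    - [[0,-0.0005,0.057],0,1]
    - [[0,-0.0005,0.0585],0,1]
    - [[0,-0.0005,0.0585],0,1]
    - [[0,-0.0005,0.0585],0,0.2]
    - [[0,-0.0005,0.0585],0,0.2]
    - [[0,-0.0005,0.0585],0,0.2]
    - [[0,-0.0005,0.02],0,0.2]
    - [[0,-0.0005,-0.04],0,0.2]

```text
time: 22.52
tool_pos: [0.4744, 0.3079, 0.1033]
ee_rot: [-3.136, 0.003, 1.544]
wrist_force: [0.4, -0.4, -0.6]
width: 0.0378
finger_force: 0.0
```

Emit:
carry_out:
  steps:
    - [[-0.06,-0.02,-0.05],0,0.2]
    - [[-0.12,-0.03,-0.05],0,0.2]
    - [[-0.18,-0.03,-0.05],0,0.2]
    - [[-0.24,-0.03,-0.05],0,0.2]
    - [[-0.3,-0.03,-0.05],0,0.2]
    - [[-0.3,-0.03,-0.05],0,0.2]
    - [[-0.3,-0.03,-0.05],0,0.2]

```text
time: 23.4
tool_pos: [0.4382, 0.0099, 0.1551]
ee_rot: [3.141, -0.001, 1.543]
wrist_force: [-0.4, -0.1, -0.5]
width: 0.0376
finger_force: 0.0
```

Run:
```python
from h import *
s=robot.snapshot("top"); im=s["image"][:,:,::-1]
a=cv2.resize(im[165:345,375:515],None,fx=3,fy=3,interpolation=cv2.INTER_CUBIC);b=cv2.resize(im[165:345,110:236+10],None,fx=2.8,fy=3,interpolation=cv2.INTER_CUBIC)
cv2.imwrite("pics/fin.png",np.hstack([b,a])); goto(.4765,.309,.006,88.5)
```

```text
t 23.45 at [438.2  10.6 155. ] yaw 88.5 F [-0.2  0.3  0.5] w 0.0378
shift mm [299.3  30.5 149. ] roll 0.0 rows>= 5.4
```

View pics/fin.png

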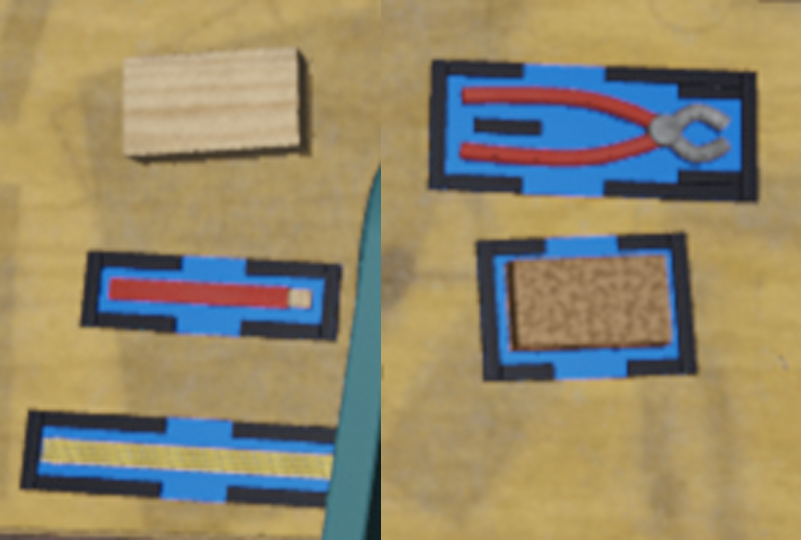

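Run:
```python
from h import *
s=robot.snapshot("top"); h=cv2.cvtColor(s["image"],cv2.COLOR_RGB2HSV)
m=(h[...,0]<22)&(h[...,2]>75)
print(rect(s,m,(416,244,472,292),.034))
m2=masks(s["image"]); print(rect(s,m2["blue"]|m2["dark"]|m,(400,239,490,298),.008))
```

```text
(array([ 481.9, -260.3]), array([ 63.9, 113.3]), 93.5)
(array([ 479.8, -269.3]), array([128.7, 199.2]), 91.3)
```

```bash
python3 -c "
from bench import robot
print(robot.close_job())"
```

```text
the job is handed in; nothing more can be done
None
```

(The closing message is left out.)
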